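# Set out the nursery niche: ramekin, teether and pacifier boxes

### The arm

A 7-joint arm with a two-finger parallel gripper is mounted at the origin on the work surface. World frame = base frame: x ahead of the robot, y to its left, z up, the work surface at z = 0. Lengths are in m, angles in rad, forces in N, time in s.
With the tool pointing down it reaches from about 0.4 to 0.85 m from the base axis. Payload 10.4 kg.
Tool frame: the origin (TCP) lies on the front face of the gripper's body, between the roots of the fingers; the fingertips stand 73 mm ahead of it and the grasp point (between the pads) lies 54 mm ahead of it; z points along the fingers, y is the line along which they close (so a half turn about z gives the same grasp; the last joint's range is limited). The gripper opens to 85 mm and grips with 20 to 120 N. Pads are 22 mm wide; open, the fingers measure 114 mm over their backs; the gripper's body (76 mm by 85 mm) begins 54 mm behind the grasp point. The pads swing forward as they close: fully open they stand 13 mm farther back than shut.
Start: joints at [1.244, 0.332, -0.065, 1.46, 0.022, 1.35, -0.088], TCP at [0.187, -0.596, 0.304] pointing down, gripper open.
Joint ranges: [-2.6, 2.6], [-0.5, 2.12], [-1.47, 1.34], [0.16, 2.42], [-1.27, 4.41], [0.06, 2.06], [-2.6, 2.6]. Speed limits (rad/s): [2.22, 2.22, 2.79, 2.79, 3.14, 3.14, 3.14].

### API

Orientations are given as a unit quaternion [x, y, z, w].
In Python, from workcell import manip gives the robot as it stands.
- The arm moves only by the shell command python3 -m jog 'ROWS' [FORCE]. ROWS is JSON, a list of rows, each an object with "grip": the gripper command: -1 is fully open, 1 is shut, values between are in proportion; "slide": the shift along the tool's x, y, z in cm, a list of three; "yaw": the turn about the tool's z in rad. A call has 1 to 8 rows; each row shifts and turns the commanded pose from where the row before left it, along the tool's axes as they then stand; what a row does not reach is not made up. A row lasts 1/10 s, in which the tool goes at most 50 mm and 8.59 degrees, less where a joint would pass 70% of its speed; a pose out of reach is approached as far as the arm can. A call with a gripper value outside its range is refused whole. The fingers move at their own pace and stop on an object; FORCE is the grip in N (left out, the last holds). Time passes only in rows, so rows that do not move let the fingers close. It gives the time, the measured TCP pose, the force, the opening and the grip force at its end, in the units of the state.
- manip.get_obs(): the state, without advancing time (a new reading comes with each control period).
- manip.camera(name): name is "scene" or "top"; returns the picture (400x640x3 uint8, blue, green, red); there is no depth.
- manip.calibration(name): a dict with "vfov" (degrees; the focal length in pixels is half the picture's height over the tangent of half this angle, whatever the lens; pixels are square), "cx", "cy" (the principal point, pixels), "k1" (the pictures are not rectified: a ray, as slopes to the right and down, at radius r is drawn at 1 + k1 r^2 times it, then the intrinsics apply), "camera_from_world" (4x4, takes a point from world to camera coordinates). Camera axes: x right, y down, z forward; pixel columns grow to the right and rows downward; lengths in m; the calibration is good to about 2 mm. A picture is of the moment at which its call begins. calibration takes no time and is no camera call.
- manip.hand_in(): hands the job in; it is judged then, once.
Trained networks look in the newest picture that a camera, given by its name, has taken for a name from the list of things; names that differ only in an ending like _2 or _b are one class to them, and where a whole thing is asked for, a point or a joint stands for the part that bears it (a point fixed in the world has none). Each returns a list of dicts, best first, with "conf" (0 to 1); they miss things now and then, are a little off and sometimes report something else, mostly with a low value. They report only what shows in the picture. A call takes as long as a camera call. They do not tell look-alikes from the thing itself.
- manip.masks_of(thing, camera): "region" (400x640 bool, what is visible of it) and "centre" ([column, row] in pixels, amid what is visible of it).
The state is a dict: "clock": time; "joint_pos": joint angles; "joint_velocities": joint speeds; "tau": joint torques, N m; "position": TCP position; "ee_rot": TCP orientation; "ft_force": force on the tool from outside, world axes, zero at the start; "torque": the same for the moment, N m; "grip_width": opening from 0.0 (shut) to 1.0 (fully open); "grasp_force": force on a finger pad.
Only numpy, scipy, OpenCV 4.12 (cv2) and the standard library are available. Lean on these libraries where they do the work, as an engineer would, in place of code of your own. Each camera call takes 0.05 s, during which the arm holds its last target. There are 200 camera calls.

### The job

Get the soothing corner of the niche ready. Push the white ramekin across the board, never lifting it, until it stands squarely on the round cork coaster with nothing overhanging, and have the elephant teether lying flat inside it; lay every blue pacifier box that is there lengthways on the sloping green bin and slide it down under the clear flap until it rests against the back stop, side by side. Leave all the other things where they stand.

Things in the scene. Friction and masses are not known exactly. Their poses are not given: they have to be found in the camera images.
- ramekin: White ceramic ramekin, open round dish standing on the table, 120 mm across at the foot and 124 mm at the rim, 45 mm high, wall 5 mm, inner floor 6 mm above its underside, about 0.35 kg. Origin: centre of its underside, z up.
- coaster: Round cork coaster, 148 mm across, lying flat and fixed on the table, so thin (1 mm) that the ramekin slides onto it freely. Origin: its centre, at table height.
- teether: Peach silicone elephant teether lying flat, 24 mm thick, 84 x 52 mm overall, rigid, 60 g. Origin: on its underside; x to the head (which ends at x = +40 mm; trunk to x = +46, y = -32 mm; tail end x = -38 mm); z up. The body's flanks are parallel at y = +-20 mm from x = -38 to +14 mm: grip there, across y.
- chute: Sloped floor of the green bin, fixed, falling away from the robot at 18 degrees. Origin: on the sloped floor at the middle of the back stop's face at the low end; x down the slope (floor from x = -235 mm to 0, the stop at 0), y across, z square to the slope. Free width 250 mm: three boxes lengthways side by side (y = -80, 0, +80 mm). A box laid there stays put until pushed.
- rack: The whole sloping green bin, fixed: 240 mm long, 262 mm wide, high end (118 mm) towards the robot. Side walls stand 14 mm above the sloped floor, the stop 60 mm. A clear flap 62 to 65 mm above the floor covers the last 45 mm before the stop, so a box reaches the stop only by sliding under it. Origin: centre of its underside, z up; x level, in the direction the slope falls.
- box1: Blue plastic pacifier box with a white seam, closed, 80 x 44 x 44 mm, 90 g. May be absent. Origin: centre of its underside, x along its 80 mm length, z up.
- box2: Blue plastic pacifier box with a white seam, closed, 80 x 44 x 44 mm, 90 g. May be absent. Origin: centre of its underside, x along its 80 mm length, z up.
- box3: Blue plastic pacifier box with a white seam, closed, 80 x 44 x 44 mm, 90 g. May be absent. Origin: centre of its underside, x along its 80 mm length, z up.
- sippy_cup: Stainless sippy cup, 72 mm across, 120 mm high. A bystander to be left alone. Origin: underside centre.
- rattle: Wooden spinning rattle standing on its disc, 64 mm across, 73 mm high. A bystander to be left alone. Origin: underside centre.
- cream_jar: Small jar, 54 mm across, 55 mm high. A bystander to be left alone. Origin: underside centre.
- baby_bottle: Closed baby bottle, 58 mm across, 150 mm high. A bystander to be left alone. Origin: underside centre.
- toy_car: Wooden toy car, 100 x 66 x 60 mm, x along its length. A bystander to be left alone. Origin: underside centre.
Not all that is in view belongs to the job. Leave any turquoise look-alike of the box3 alone.

How it is judged:
At the end, for the whole second after the job is handed in: Ramekin upright, within 16 mm of the coaster's centre; teether flat on its floor, within 30 mm of its axis; every box present flat on the slope, its length within 0.25 rad of the slope's direction and its lower end within 7 mm of the back stop; all at rest (horizontal distance between ramekin and coaster below 0.016 m and angle between ramekin's own z axis and vertical below 0.06 rad and linear speed of each of ramekin, teether, box1, box2, box3 below 0.02 m/s and horizontal distance between teether and ramekin below 0.03 m and z of teether in the frame of ramekin between 0.002 and 0.016 m and angle between teether's own z axis and vertical below 0.2 rad and x of box1 in the frame of chute between -0.047 and -0.033 m and z of box1 in the frame of chute between -0.008 and 0.008 m and y of box1 in the frame of chute between -0.125 and 0.125 m and angle between the x axis of each of box1, box2, box3 and the x axis of chute, either way round below 0.25 rad and x of box2 in the frame of chute between -0.047 and -0.033 m and z of box2 in the frame of chute between -0.008 and 0.008 m and y of box2 in the frame of chute between -0.125 and 0.125 m and x of box3 in the frame of chute between -0.047 and -0.033 m and z of box3 in the frame of chute between -0.008 and 0.008 m and y of box3 in the frame of chute between -0.125 and 0.125 m); the robot touches nothing.
It fails at once if the ramekin is lifted off the table (more than 20 mm) (height (world z) of ramekin above 0.02 m).
It fails at once if a bystander is displaced by more than 40 mm (distance of any of sippy_cup, rattle, cream_jar, baby_bottle, toy_car from where it was at the start of the episode above 0.04 m).
Of box1, box2, box3 only 2 to 3 are there at a start; the rules pass over those that are not, and their reading is None.
At some moment in a run one of ramekin, box1, box2, box3 may be knocked a few centimetres aside while the robot is not near it.
It also fails if it takes over 210 s, if anything falls off the work surface, if the arm or the gripper's body presses on something with over 40 N, if the wrist force passes 120 N, or if a joint passes its speed limit or range.

## Working session

There is one attempt and no reset: what is moved stays moved. The work goes in short steps, Python scripts to look and compute and a shell command to move; the robot and the scene stay as the last step left them, time stands still between calls to the robot, and variables do not carry over. Pictures are saved under pics/ and viewed, at most 14 in all, crops included, and the job is handed in when it is done.

```bash
mkdir -p pics; ls; cat > h.py <<'E'
import numpy as np, cv2
from workcell import manip
from scipy.spatial.transform import Rotation as R
def K(n):
    c=manip.calibration(n); f=200/np.tan(np.radians(c['vfov'])/2); return c,f,np.array(c['camera_from_world'])
def proj(n,P):
    c,f,T=K(n); p=np.atleast_2d(P)@T[:3,:3].T+T[:3,3]; s=p[:,:2]/p[:,2:]; r2=(s**2).sum(1,keepdims=True)
    return s*(1+c['k1']*r2)*f+[c['cx'],c['cy']]
def ray(n,uv,z=0.):
    c,f,T=K(n); d=(np.array(uv,float)-[c['cx'],c['cy']])/f; s=d.copy()
    for _ in range(20): s=d/(1+c['k1']*(s@s))
    Rm=T[:3,:3]; o=-Rm.T@T[:3,3]; v=Rm.T@np.r_[s,1]; return o+v*(z-o[2])/v[2]
E
python3 - <<'E'
from h import *
for n in('scene','top'):
    im=manip.camera(n); cv2.imwrite(f'pics/{n}0.png',im)
    c,f,T=K(n); print(n,f,c['cx'],c['cy'],c['k1'],-T[:3,:3].T@T[:3,3])
print(manip.get_obs())
E
```

```text
pics
scene 491.95512236612154 312.8516332907174 201.07707940551617 -0.09267221318377727 [1.16379288 1.04287533 0.91180077]
top 515.3917060068864 326.00919021754953 194.085686427727 -0.013703746320783647 [0.42897648 0.0326461  1.78829753]
{'clock': 0.1, 'joint_pos': array([ 1.24444083,  0.33281616, -0.0646829 ,  1.46084292,  0.02156855,
        1.34989355, -0.08849156]), 'joint_velocities': array([ 0.00118012, -0.00152337, -0.00060719, -0.00026001, -0.00023451,
        0.00071613, -0.00178001]), 'tau': array([ 6.87545034e-04, -6.26747417e+01,  4.89535835e-02, -3.92432106e+01,
        1.63813296e-02,  6.92413174e-03,  4.27897623e-05]), 'position': array([ 0.18687038, -0.59616169,  0.30319759]), 'ee_rot': array([ 9.88488206e-01,  1.51296616e-01, -1.11203648e-04, -6.23305249e-04]), 'ft_force': array([-0.5420825 ,  0.03251857,  0.23678293]), 'torque': array([-0.01614787,  0.00849398,  0.00833838]), 'grasp_force': 0.0, 'grip_width': 1.0004421665351528}
```

View pics/scene0.png

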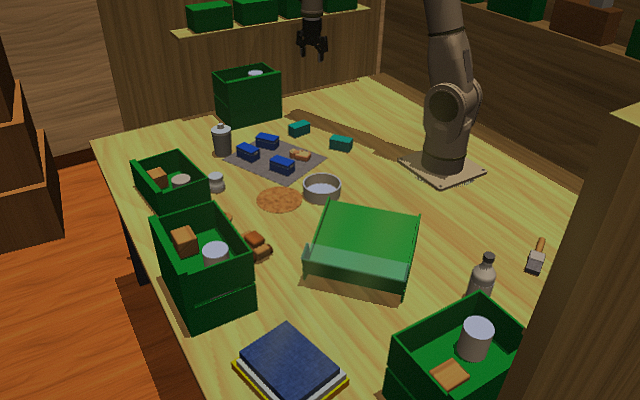

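View pics/top0.png

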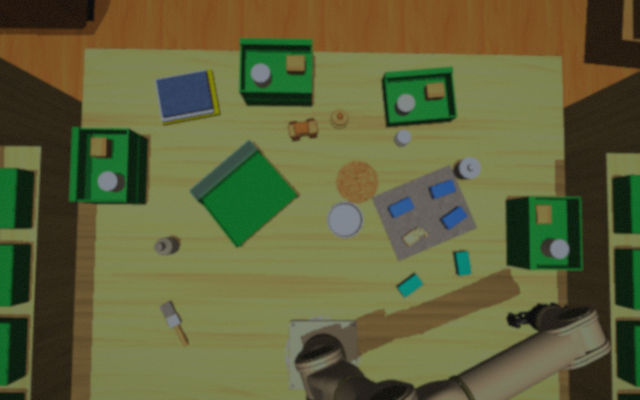

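```bash
python3 - <<'E'
from h import *
hs=dict(ramekin=.045,coaster=.001,teether=.024,rack=.06,box1=.044,sippy_cup=.12,rattle=.07,cream_jar=.055,baby_bottle=.15,toy_car=.06)
for t,h in hs.items():
    for d in manip.masks_of(t,'top')[:5]:
        m=d['region'].astype(np.uint8); cs=max(cv2.findContours(m,0,2)[0],key=cv2.contourArea)
        r=cv2.boxPoints(cv2.minAreaRect(cs))
        print(t,round(d['conf'],2),np.round(d['centre']),m.sum(),ray('top',d['centre'],h)[:2].round(3),[list(ray('top',q,h)[:2].round(3)) for q in r])
E
```

```text
ramekin 0.78 [346. 220.] 1056 [ 0.458 -0.076] [[np.float64(0.519), np.float64(-0.013)], [np.float64(0.52), np.float64(-0.131)], [np.float64(0.398), np.float64(-0.132)], [np.float64(0.397), np.float64(-0.014)]]
coaster 0.93 [360. 179.] 1445 [ 0.601 -0.124] [[np.float64(0.668), np.float64(-0.044)], [np.float64(0.67), np.float64(-0.188)], [np.float64(0.519), np.float64(-0.188)], [np.float64(0.518), np.float64(-0.045)]]
coaster 0.45 [342. 121.] 322 [ 0.805 -0.059] [[np.float64(0.848), np.float64(-0.018)], [np.float64(0.849), np.float64(-0.082)], [np.float64(0.778), np.float64(-0.082)], [np.float64(0.777), np.float64(-0.019)]]
teether 0.74 [415. 235.] 260 [ 0.41  -0.312] [[np.float64(0.407), np.float64(-0.263)], [np.float64(0.446), np.float64(-0.336)], [np.float64(0.409), np.float64(-0.356)], [np.float64(0.37), np.float64(-0.283)]]
rack 0.7 [244. 190.] 6022 [0.554 0.27 ] [[np.float64(0.551), np.float64(0.458)], [np.float64(0.733), np.float64(0.254)], [np.float64(0.538), np.float64(0.083)], [np.float64(0.358), np.float64(0.288)]]
rack 0.41 [167. 247.] 339 [0.364 0.521] [[np.float64(0.393),
[... 2342 characters left out ...]
at64(0.712), np.float64(-0.283)], [np.float64(0.711), np.float64(-0.236)]]
baby_bottle 0.77 [166. 249.] 354 [0.361 0.497] [[np.float64(0.395), np.float64(0.534)], [np.float64(0.395), np.float64(0.459)], [np.float64(0.345), np.float64(0.458)], [np.float64(0.345), np.float64(0.533)]]
baby_bottle 0.35 [337. 118.] 301 [ 0.784 -0.037] [[np.float64(0.814), np.float64(-0.017)], [np.float64(0.814), np.float64(-0.075)], [np.float64(0.752), np.float64(-0.076)], [np.float64(0.752), np.float64(-0.018)]]
toy_car 0.58 [303. 130.] 529 [0.763 0.073] [[np.float64(0.789), np.float64(0.129)], [np.float64(0.807), np.float64(0.031)], [np.float64(0.737), np.float64(0.019)], [np.float64(0.719), np.float64(0.117)]]
```

The top view shows three blue boxes on the mat at about (401,207), (443,189) and (455,217). The teether is at (415,237), the ramekin at (345,220), the coaster at (357,182), and two turquoise look-alikes at (409,285) and (462,263). The rack falls toward its flap at about (224,172). The scene view agrees. I'll zoom in on the rack next.

```bash
python3 - <<'E'
from h import *
a=cv2.imread('pics/top0.png')[135:255,185:305]; b=cv2.imread('pics/scene0.png')[192:308,298:428]
s=cv2.resize
A=s(a,(384,384),interpolation=cv2.INTER_CUBIC);B=s(b,(416,371),interpolation=cv2.INTER_CUBIC)
B=cv2.copyMakeBorder(B,0,13,0,0,0)
cv2.imwrite('pics/rack.png',cv2.convertScaleAbs(np.hstack([A,B]),alpha=1.5))
E
```

```text
(no output)
```

View pics/rack.png

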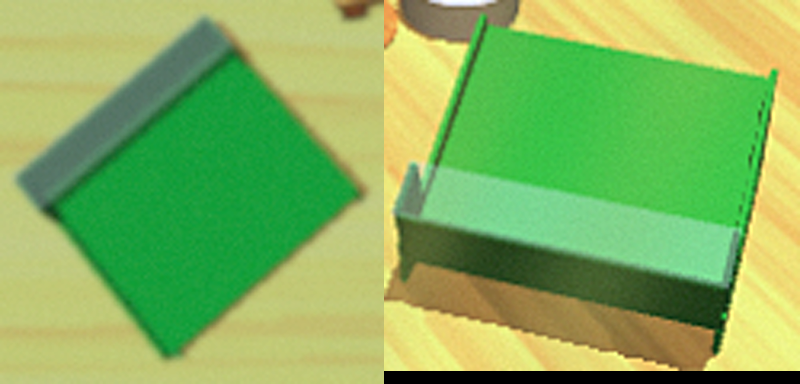

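The left half (top view) shows the rack's high-end corners at (364,193) and (172,356), and the flap corners at (205,17), (17,178), (238,48) and (47,210). The right half (scene view) shows the same points at (485,17), (774,72), (398,212), (727,287), (414,165) and (737,230).

```bash
python3 - <<'E'
from h import *
from scipy.optimize import least_squares
t=np.array([(364,193),(172,356),(205,17),(17,178),(238,48),(47,210)])/3.2+[185,135]
s=(np.array([(485,17),(774,72),(398,212),(727,287),(414,165),(737,230)])-[384,0])/3.2+[298,192]
for a,b in zip(t,s):
    f=lambda P:np.r_[(proj('top',P)[0]-a),(proj('scene',P)[0]-b)]
    r=least_squares(f,[.5,.27,.1]); print(r.x.round(3),r.fun.round(1))
# model: chute origin x,y,z,yaw ; pts in chute frame
c=np.cos(np.radians(18))
M=np.array([(-.235,-.131,.014),(-.235,.131,.014),(.003,-.131,.065),(.003,.131,.065),(-.045,-.131,.065),(-.045,.131,.065)])
def g(p):
    Rm=R.from_euler('ZY',[p[3],np.radians(18)]).as_matrix()
    P=M@Rm.T+p[:3]; return np.r_[(proj('top',P)-t).ravel(),(proj('scene',P)-s).ravel()]
r=least_squares(g,[.6,.35,.04,.72],loss='soft_l1'); print(r.x.round(4),r.fun.round(1)); 
E
```

```text
[0.534 0.087 0.109] [-0.6  0.8 -0.9 -0.1]
[0.366 0.28  0.109] [-1.   1.1 -1.2 -0. ]
[0.717 0.253 0.091] [-0.4  0.5 -0.5 -0. ]
[0.547 0.444 0.087] [-0.6  0.7 -0.7 -0. ]
[0.683 0.218 0.098] [-0.5  0.8 -0.7 -0.1]
[0.513 0.411 0.101] [-0.9  1.  -1.  -0. ]
[0.6145 0.3298 0.0241 0.726 ] [-0.5 -0.4 -1.8  1.8  1.7  0.3 -0.   1.6 -0.1  0.3 -1.5  1.8 -2.1 -0.
  0.1  0.  -2.2  0.4 -0.3 -0.1 -1.5 -0.7  0.3  0.5]
```

```bash
cat >> h.py <<'E'
def togo(x,y,z,head=None,o=None):
    "yaw first (rad), then slide (cm) in tool axes after that yaw"
    o=o or manip.get_obs(); Rm=R.from_quat(o['ee_rot']); M=Rm.as_matrix()
    h=np.arctan2(M[1,0],M[0,0]); yw=0
    if head is not None:
        yw=-((head-h+np.pi/2)%np.pi-np.pi/2); Rm=Rm*R.from_euler('z',yw)
    d=Rm.inv().apply(np.array([x,y,z])-o['position'])*100
    print('yaw',round(yw,3),'slide',d.round(2),'| pos',o['position'].round(4),'head',round(h,3),'j7',o['joint_pos'][6].round(2),'grip',round(o['grip_width'],3),round(o['grasp_force'],1),'F',o['ft_force'].round(1),'t',round(o['clock'],2))
E
python3 -m jog '[{"yaw":0.13,"slide":[0,0,0],"grip":0},{"yaw":0.13,"slide":[0,0,0],"grip":0},{"yaw":0.13,"slide":[0,0,0],"grip":0},{"yaw":0.13,"slide":[0,0,0],"grip":0},{"yaw":0.094,"slide":[0,0,0],"grip":0}]'
python3 -c "from h import *;togo(.458,-.0725,.3,-.31);togo(.458,-.0725,.093,-.31)"
```

```text
clock: 1.1
position: [0.187, -0.5964, 0.304]
ee_rot: [0.988, -0.157, 0.0, 0.0]
ft_force: [0.5, -1.0, -0.7]
grip_width: 0.499
grasp_force: 0.0
yaw -0.005 slide [  9.83 -58.16   0.39] | pos [ 0.187  -0.5964  0.304 ] head -0.315 j7 -0.69 grip 0.499 0.0 F [ 0.5 -1.  -0.7] t 1.1
yaw -0.005 slide [  9.83 -58.16  21.09] | pos [ 0.187  -0.5964  0.304 ] head -0.315 j7 -0.69 grip 0.499 0.0 F [ 0.5 -1.  -0.7] t 1.1
```

```bash
for i in 1 2; do python3 -m jog '[{"yaw":0,"slide":[0.61,-3.64,0],"grip":0},{"yaw":0,"slide":[0.61,-3.64,0],"grip":0},{"yaw":0,"slide":[0.61,-3.64,0],"grip":0},{"yaw":0,"slide":[0.61,-3.64,0],"grip":0},{"yaw":0,"slide":[0.61,-3.64,0],"grip":0},{"yaw":0,"slide":[0.61,-3.64,0],"grip":0},{"yaw":0,"slide":[0.61,-3.64,0],"grip":0},{"yaw":0,"slide":[0.61,-3.64,0],"grip":0}]'; done
python3 -c "
from h import *;im=manip.camera('scene');togo(.458,-.0725,.093,-.31)
for d in manip.masks_of('ramekin','scene')[:1]:
  m=d['region'];ys,xs=np.nonzero(m);print(d['conf'],xs.min(),xs.max(),ys.min(),ys.max())
th=np.linspace(0,6.283,200);p=proj('scene',np.c_[.458+.062*np.cos(th),-.0725+.062*np.sin(th),0*th+.045]);q=proj('scene',np.c_[.458+.06*np.cos(th),-.0725+.06*np.sin(th),0*th]);p=np.r_[p,q]
print(p.min(0),p.max(0))
"
```

```text
clock: 1.9
position: [0.3228, -0.3326, 0.3041]
ee_rot: [0.988, -0.155, 0.0, 0.0]
ft_force: [0.0, -0.1, -0.4]
grip_width: 0.502
grasp_force: 0.0
clock: 2.7
position: [0.4582, -0.0702, 0.3042]
ee_rot: [0.988, -0.155, 0.0, 0.0]
ft_force: [0.7, -1.3, -0.2]
grip_width: 0.503
grasp_force: 0.0
yaw 0.006 slide [1.000e-02 9.000e-01 2.114e+01] | pos [ 0.4602 -0.0642  0.3044] head -0.304 j7 -1.83 grip 0.502 0.0 F [-0.9  6.   0.1] t 2.75
0.92 302 340 173 205
[302.22286277 171.8228384 ] [340.89260373 204.44619206]
```

```bash
python3 -m jog '[{"yaw":0,"slide":[0,0.9,4],"grip":0},{"yaw":0,"slide":[0,0,4],"grip":0},{"yaw":0,"slide":[0,0,4],"grip":0},{"yaw":0,"slide":[0,0,4],"grip":0},{"yaw":0,"slide":[0,0,3],"grip":0},{"yaw":0,"slide":[0,0,2.1],"grip":0},{"yaw":0,"slide":[0,0,0],"grip":0}]'
python3 -c "
from h import *
c=np.array([.594,-.116]);togo(*(c+.0334*np.array([np.cos(.31),-np.sin(.31)])),.093,-.31)"
```

```text
clock: 3.5
position: [0.4532, -0.0804, 0.0906]
ee_rot: [0.988, -0.155, -0.002, -0.0]
ft_force: [-0.2, -0.1, 0.0]
grip_width: 0.497
grasp_force: 0.0
yaw -0.0 slide [17.84 -0.9  -0.33] | pos [ 0.4532 -0.0804  0.0906] head -0.31 j7 -1.95 grip 0.497 0.0 F [-0.2 -0.1  0. ] t 3.5
```

```bash
python3 -m jog '[{"yaw":0,"slide":[1.5,-0.9,0],"grip":0},{"yaw":0,"slide":[1.3,0,0],"grip":0},{"yaw":0,"slide":[1.3,0,0],"grip":0},{"yaw":0,"slide":[1.3,0,0],"grip":0},{"yaw":0,"slide":[1.3,0,0],"grip":0},{"yaw":0,"slide":[1.3,0,0],"grip":0},{"yaw":0,"slide":[1.3,0,0],"grip":0},{"yaw":0,"slide":[1.3,0,0],"grip":0}]'
python3 -m jog '[{"yaw":0,"slide":[1.3,0,0],"grip":0},{"yaw":0,"slide":[1.3,0,0],"grip":0},{"yaw":0,"slide":[1.3,0,0],"grip":0},{"yaw":0,"slide":[1.0,0,0],"grip":0},{"yaw":0,"slide":[0.8,0,0],"grip":0},{"yaw":0,"slide":[0.6,0,0],"grip":0},{"yaw":0,"slide":[0,0,0],"grip":0}]'
cat >> h.py <<'E'
def fitram(g=(.594,-.116)):
    "ramekin centre from scene+top masks (bounding extents)"
    from scipy.optimize import least_squares
    th=np.linspace(0,6.283,120); obs={}
    for n in('scene','top'):
        manip.camera(n); d=manip.masks_of('ramekin',n)
        if d and d[0]['conf']>.3:
            ys,xs=np.nonzero(d[0]['region']); obs[n]=np.array([xs.min(),ys.min(),xs.max()+1,ys.max()+1])
            C=lambda p:np.r_[np.c_[p[0]+.062*np.cos(th),p[1]+.062*np.sin(th),0*th+.045],np.c_[p[0]+.06*np.cos(th),p[1]+.06*np.sin(th),0*th]]
            f=lambda p:np.r_[proj(n,C(p)).min(0),proj(n,C(p)).max(0)]-obs[n]
            r=least_squares(f,g,loss='soft_l1'); print('ram',n,round(d[0]['conf'],2),r.x.round(4),r.fun.round(1))
E
python3 -c "
from h import *
c=np.array([.594,-.116]);togo(*(c+.0334*np.array([np.cos(.31),-np.sin(.31)])),.093,-.31);fitram()
cv2.imwrite('pics/s1.png',cv2.resize(manip.camera('scene')[130:250,200:380],None,fx=4,fy=4))"
```

```text
clock: 4.3
position: [0.5591, -0.1045, 0.0944]
ee_rot: [0.988, -0.155, 0.0, 0.0]
ft_force: [-2.4, 0.9, 1.0]
grip_width: 0.5
grasp_force: 1.5
clock: 5.0
position: [0.6194, -0.1235, 0.0933]
ee_rot: [0.988, -0.155, 0.001, -0.0]
ft_force: [0.3, -0.0, 0.2]
grip_width: 0.501
grasp_force: 0.0
yaw -0.0 slide [0.69 0.06 0.03] | pos [ 0.6194 -0.1235  0.0933] head -0.31 j7 -1.95 grip 0.501 0.0 F [ 0.3 -0.   0.2] t 5.0
ram scene 0.8 [ 0.5856 -0.1088] [ 0.3 -0.8 -0.3  0.7]
ram top 0.69 [ 0.5734 -0.0907] [-7.1 -3.  10.3  3.4]
```

View pics/s1.png

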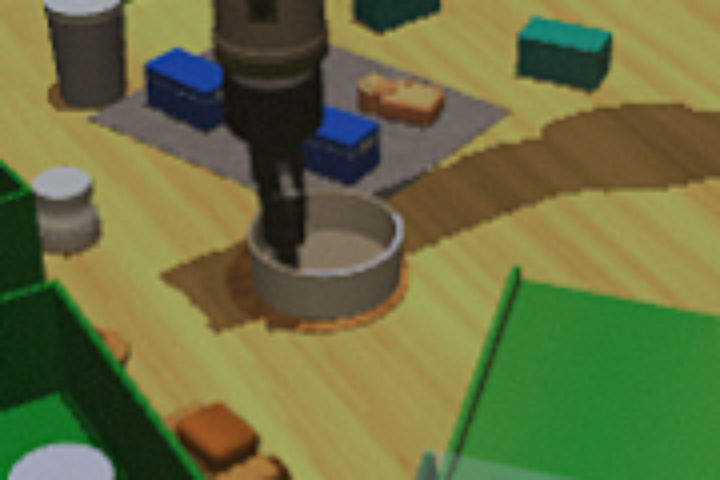

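The ramekin is about 10 mm short of centre on the coaster (crop (325,255) against coaster (320,270)). I'll finish the push and retreat.

```bash
python3 -m jog '[{"yaw":0,"slide":[0.5,0,0],"grip":0},{"yaw":0,"slide":[0.4,0,0],"grip":0},{"yaw":0,"slide":[0,0,0],"grip":0},{"yaw":0,"slide":[-0.6,0,0],"grip":0},{"yaw":0,"slide":[0,0,-4],"grip":0},{"yaw":0,"slide":[0,0,-4],"grip":0},{"yaw":0,"slide":[0,0,-4],"grip":-1},{"yaw":0,"slide":[0,0,-4],"grip":-1}]'
python3 -m jog '[{"yaw":0,"slide":[-4,-2,-2],"grip":-1},{"yaw":0,"slide":[-4,-2,0],"grip":-1},{"yaw":0,"slide":[-4,-2,0],"grip":-1},{"yaw":0,"slide":[-4,-2,0],"grip":-1},{"yaw":0,"slide":[-4,-2,0],"grip":-1},{"yaw":0,"slide":[0,0,0],"grip":-1}]'
python3 -c "
from h import *
fitram()
for d in manip.masks_of('coaster','top')[:1]:
  ys,xs=np.nonzero(d['region']);print(d['conf'],[ray('top',q)[:2].round(3) for q in [(xs.min(),180),(xs.max()+1,180),(357,ys.min()),(357,ys.max()+1)]])
a=cv2.resize(manip.camera('top')[170:260,370:480],None,fx=3.6,fy=3.6,interpolation=2);b=cv2.resize(manip.camera('scene')[125:180,230:320],None,fx=4.4,fy=4.4,interpolation=2)
b=cv2.copyMakeBorder(b,0,a.shape[0]-b.shape[0],0,0,0);cv2.imwrite('pics/m.png',cv2.convertScaleAbs(np.hstack([a,b]),alpha=1.4))
togo(.6,-.12,.3)"
```

```text
clock: 6.05
position: [0.6211, -0.124, 0.2547]
ee_rot: [0.988, -0.154, 0.0, 0.0]
ft_force: [0.7, -0.0, -0.1]
grip_width: 0.822
grasp_force: 0.0
clock: 6.65
position: [0.4583, 0.0364, 0.2732]
ee_rot: [0.988, -0.152, 0.0, 0.001]
ft_force: [0.0, -0.6, 0.7]
grip_width: 0.998
grasp_force: 0.0
ram scene 0.8 [ 0.5899 -0.1142] [ 0.3 -0.2 -0.3  0.2]
ram top 0.65 [ 0.5916 -0.116 ] [-0.7 -0.2  0.7  0.2]
0.56 [array([ 0.598, -0.045]), array([ 0.6  , -0.191]), array([ 0.666, -0.114]), array([ 0.515, -0.115])]
yaw 0 slide [17.78 10.19 -2.74] | pos [0.462  0.0315 0.2727] head -0.312 j7 -2.06 grip 1.0 0.0 F [ 0.2  0.3 -0.1] t 7.0
```

View pics/m.png

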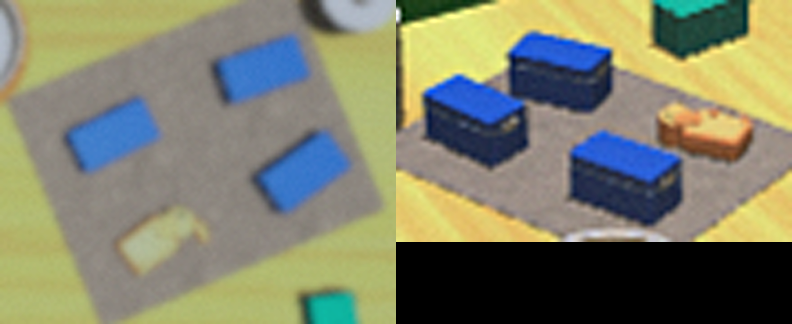

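The zoomed view shows the ramekin centred on the coaster. The teether is at about (160,240) in the crop with its head to the upper right. The boxes are at (115,135), (262,68) and (305,170). Next I'll fit their poses.

```bash
cat >> h.py <<'E'
from scipy.optimize import minimize
BOX=(np.array([(x,y) for x in(-.04,.04) for y in(-.022,.022)]),.044)
TEE=(np.array([(-.038,-.02),(-.038,.02),(.03,.02),(.04,.01),(.04,-.01),(.046,-.032),(.036,-.032),(.028,-.02)]),.024)
def sil(n,p,S,convex=True):
    c,s=np.cos(p[2]),np.sin(p[2]); q=S[0]@np.array([[c,s],[-s,c]])+p[:2]; im=np.zeros((400,640),np.uint8)
    for zs in ([(0,S[1])] if convex else [(0,),(S[1]/2,),(S[1],)]):
        u=np.vstack([proj(n,np.c_[q,0*q[:,0]+z]) for z in zs])
        u=cv2.convexHull((u*16).astype(np.float32)) if convex else u*16
        cv2.fillPoly(im,[np.round(u-8).astype(np.int32).reshape(-1,1,2)],1,shift=4)
    return im.astype(bool)
def fit(n,mask,p0,S,convex=True):
    f=lambda v:1-(lambda a:(a&mask).sum()/(a|mask).sum())(sil(n,[v[0]/100,v[1]/100,v[2]/5],S,convex))
    v0=np.array([p0[0]*100,p0[1]*100,p0[2]*5])
    r=minimize(f,v0,method='Nelder-Mead',options=dict(initial_simplex=np.vstack([v0,v0+[1,0,0],v0+[0,1,0],v0+[0,0,1.5]])))
    return np.array([r.x[0]/100,r.x[1]/100,r.x[2]/5]).round(4),round(1-r.fun,2)
def find(thing,n,p0,S,convex=True):
    for d in manip.masks_of(thing,n):
        u=proj(n,[p0[0],p0[1],S[1]/2])[0]
        if np.hypot(*(u-d['centre']))<22: print(thing,n,round(d['conf'],2),*fit(n,d['region'],p0,S,convex))
E
python3 - <<'E'
from h import *
for n in('top','scene'):
    manip.camera(n)
    find('teether',n,(.408,-.31,-.99),TEE,False)
    for b in((.5,-.258,-1.1),(.567,-.4,-1.2),(.467,-.44,-.95)): find('box1',n,b,BOX)
E
```

```text
teether top 0.85 [ 0.4032 -0.3113 -0.9982] 0.83
box1 top 0.72 [ 0.5003 -0.2636 -1.0329] 0.92
box1 top 0.74 [ 0.5669 -0.4059 -1.2238] 0.87
box1 top 0.76 [ 0.4684 -0.4443 -0.9778] 0.94
teether scene 0.71 [ 0.4039 -0.3057 -0.8244] 0.79
box1 scene 0.68 [ 0.5038 -0.2571 -1.0036] 0.93
box1 scene 0.88 [ 0.5673 -0.4022 -1.3882] 0.89
box1 scene 0.84 [ 0.4679 -0.4428 -0.8048] 0.91
```

```bash
sed -i 's#yw=-((head-h+np.pi/2)%np.pi-np.pi/2)#yw=-((head-h+np.pi)%(2*np.pi)-np.pi)#' h.py
python3 -m jog '[{"yaw":0.14,"slide":[0,0,0],"grip":-1},{"yaw":0.14,"slide":[0,0,0],"grip":-1},{"yaw":0.14,"slide":[0,0,0],"grip":-1},{"yaw":0.14,"slide":[0,0,0],"grip":-1},{"yaw":0.12,"slide":[0,0,0],"grip":-1}]' >/dev/null
python3 -c "from h import *;togo(.398,-.3006,.15,-.99)"
```

```text
yaw 0.07 slide [23.72 22.53 11.69] | pos [0.4558 0.0183 0.2749] head -0.92 j7 -2.6 grip 0.999 0.0 F [ 0.  -0.6 -0.5] t 8.0
```

```bash
python3 -m jog '[{"yaw":0,"slide":[3.4,3.2,0],"grip":-1},{"yaw":0,"slide":[3.4,3.2,0],"grip":-1},{"yaw":0,"slide":[3.4,3.2,0],"grip":-1},{"yaw":0,"slide":[3.4,3.2,2],"grip":-1},{"yaw":0,"slide":[3.4,3.2,3],"grip":-1},{"yaw":0.07,"slide":[3.4,3.2,3],"grip":-1},{"yaw":0,"slide":[3.3,3.3,3.5],"grip":-1},{"yaw":0,"slide":[0,0,0],"grip":-1}]' >/dev/null
python3 -c "from h import *;togo(.398,-.3006,.078,-.99)"
```

```text
yaw -0.016 slide [-0.27  1.62  8.18] | pos [ 0.4132 -0.296   0.1599] head -1.006 j7 -2.05 grip 1.0 0.0 F [-0.4  0.3 -0.1] t 8.8
```

```bash
python3 -m jog '[{"yaw":0,"slide":[0,0,0],"grip":-1},{"yaw":0,"slide":[-0.3,1.4,3],"grip":-1},{"yaw":0,"slide":[0,0,0],"grip":-1},{"yaw":0,"slide":[0,0,0],"grip":-1}]' >/dev/null
python3 -c "from h import *;togo(.398,-.3006,.078,-.99)
for n in('top','scene'):
    manip.camera(n)
    find('teether',n,(.4035,-.309,-.99),TEE,False)"
```

```text
yaw -0.008 slide [0.17 0.94 5.67] | pos [ 0.4047 -0.2953  0.1349] head -0.998 j7 -2.03 grip 0.996 0.0 F [ 0.9 -0.5  0.7] t 9.2
teether top 0.58 [ 0.4013 -0.2972 -0.7977] 0.16
teether scene 0.56 [ 0.4081 -0.3064 -1.1863] 0.72
```

```bash
python3 -m jog '[{"yaw":0,"slide":[0.2,0.9,2],"grip":-1},{"yaw":0,"slide":[0,0,2],"grip":-1},{"yaw":0,"slide":[0,0,1.6],"grip":-1},{"yaw":0,"slide":[0,0,0],"grip":-1},{"yaw":0,"slide":[0,0,0],"grip":1},{"yaw":0,"slide":[0,0,0],"grip":1},{"yaw":0,"slide":[0,0,0],"grip":1},{"yaw":0,"slide":[0,0,0],"grip":1}]' 30
python3 -m jog '[{"yaw":0,"slide":[0,0,0],"grip":1},{"yaw":0,"slide":[0,0,-3],"grip":1},{"yaw":0,"slide":[0,0,-4],"grip":1},{"yaw":0,"slide":[0,0,-4],"grip":1},{"yaw":0,"slide":[0,0,0],"grip":1}]' 30
python3 -c "from h import *;togo(.5905,-.117,.16,-.99)
manip.camera('scene');togo(.5905,-.117,.16,-.99)"
```

```text
clock: 10.2
position: [0.3983, -0.3018, 0.0789]
ee_rot: [0.878, -0.479, -0.003, -0.011]
ft_force: [-0.9, 0.5, 7.2]
grip_width: 0.471
grasp_force: 29.1
clock: 10.7
position: [0.3994, -0.3055, 0.1935]
ee_rot: [0.878, -0.479, 0.001, -0.01]
ft_force: [0.9, -0.9, -1.2]
grip_width: 0.466
grasp_force: 30.3
yaw -0.009 slide [ -5.25 -26.25   3.9 ] | pos [ 0.3994 -0.3055  0.1935] head -0.999 j7 -2.0 grip 0.466 30.3 F [ 0.9 -0.9 -1.2] t 10.7
yaw -0.009 slide [ -5.13 -26.3    3.61] | pos [ 0.3985 -0.3049  0.1908] head -0.999 j7 -2.0 grip 0.464 30.3 F [-0.7 -0.2 -0.5] t 10.75
```

```bash
python3 -m jog '[{"yaw":-0.13,"slide":[0,0,0],"grip":1},{"yaw":-0.13,"slide":[0,0,0],"grip":1},{"yaw":-0.13,"slide":[0,0,0],"grip":1},{"yaw":-0.11,"slide":[0,0,0],"grip":1},{"yaw":0,"slide":[0,0,0],"grip":1}]' 30 >/dev/null
python3 -c "from h import *;togo(.582,-.104,.16,-.5)"
```

```text
yaw 0.003 slide [  6.71 -26.33   3.2 ] | pos [ 0.3968 -0.3036  0.1868] head -0.497 j7 -1.51 grip 0.473 30.3 F [0.5 0.7 0. ] t 11.25
```

```bash
python3 -m jog '[{"yaw":0,"slide":[0.9,-3.5,0],"grip":1},{"yaw":0,"slide":[0.9,-3.5,0],"grip":1},{"yaw":0,"slide":[0.9,-3.5,0],"grip":1},{"yaw":0,"slide":[0.9,-3.5,0],"grip":1},{"yaw":0,"slide":[0.9,-3.5,0],"grip":1},{"yaw":0,"slide":[0.9,-3.5,0],"grip":1},{"yaw":0,"slide":[0.9,-3.5,0],"grip":1},{"yaw":0,"slide":[0.4,-1.8,2],"grip":1}]' 30 >/dev/null
python3 -m jog '[{"yaw":0,"slide":[0,0,0],"grip":1},{"yaw":0,"slide":[0,0,0],"grip":1},{"yaw":0,"slide":[0,0,0],"grip":1}]' 
python3 -c "from h import *;togo(.582,-.104,.09,-.5);fitram((.59,-.1155))
cv2.imwrite('pics/t1.png',cv2.resize(manip.camera('scene')[140:240,230:370],None,fx=4,fy=4,interpolation=2))"
```

```text
clock: 12.35
position: [0.5815, -0.1058, 0.1732]
ee_rot: [0.969, -0.248, -0.001, -0.011]
ft_force: [-0.2, 0.6, -0.4]
grip_width: 0.469
grasp_force: 30.3
yaw -0.002 slide [ 0.01 -0.01  8.32] | pos [ 0.5815 -0.1058  0.1732] head -0.502 j7 -2.04 grip 0.469 30.3 F [-0.2  0.6 -0.4] t 12.35
ram scene 0.75 [ 0.5938 -0.1102] [-0.2 -0.3  0.2  0.2]
ram top 0.57 [ 0.5891 -0.0887] [-8.7 -2.6 17.7  2.9]
```

View pics/t1.png

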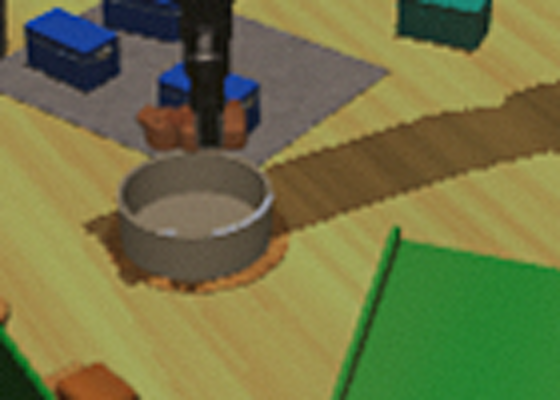

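The teether hangs above the ramekin (crop (193,127) over (197,215)), aligned, so I can lower it.

```bash
python3 -m jog '[{"yaw":0,"slide":[0,0,3],"grip":1},{"yaw":0,"slide":[0,0,2.5],"grip":1},{"yaw":0,"slide":[0,0,1.5],"grip":1},{"yaw":0,"slide":[0,0,1],"grip":1},{"yaw":0,"slide":[0,0,0.4],"grip":1},{"yaw":0,"slide":[0,0,0],"grip":1},{"yaw":0,"slide":[0,0,0],"grip":1}]' 
python3 -m jog '[{"yaw":0,"slide":[0,0,0],"grip":-0.2},{"yaw":0,"slide":[0,0,0],"grip":-0.2},{"yaw":0,"slide":[0,0,0],"grip":-0.2},{"yaw":0,"slide":[0,0,-2],"grip":-0.2},{"yaw":0,"slide":[0,0,-4],"grip":-0.2},{"yaw":0,"slide":[0,0,-4],"grip":-0.2},{"yaw":0,"slide":[0,0,-3],"grip":-1}]' 
python3 -c "from h import *;togo(.506,-.26,.16,-1.02);fitram((.59,-.1155))
cv2.imwrite('pics/t2.png',cv2.resize(manip.camera('scene')[120:240,230:370],None,fx=4,fy=4,interpolation=2))"
```

```text
clock: 13.3
position: [0.5829, -0.1028, 0.09]
ee_rot: [0.969, -0.247, -0.0, -0.012]
ft_force: [0.9, -0.2, -0.2]
grip_width: 0.463
grasp_force: 30.3
clock: 14.0
position: [0.5822, -0.1057, 0.2219]
ee_rot: [0.969, -0.247, 0.0, -0.012]
ft_force: [1.3, -0.3, 0.3]
grip_width: 0.754
grasp_force: 0.0
yaw 0.521 slide [ 9.25 14.67  5.79] | pos [ 0.5822 -0.1057  0.2219] head -0.499 j7 -2.03 grip 0.754 0.0 F [ 1.3 -0.3  0.3] t 14.0
ram scene 0.73 [ 0.5938 -0.1102] [-0.2 -0.3  0.2  0.2]
ram top 0.62 [ 0.5891 -0.0891] [-8.6 -2.6 16.8  2.9]
```

View pics/t2.png

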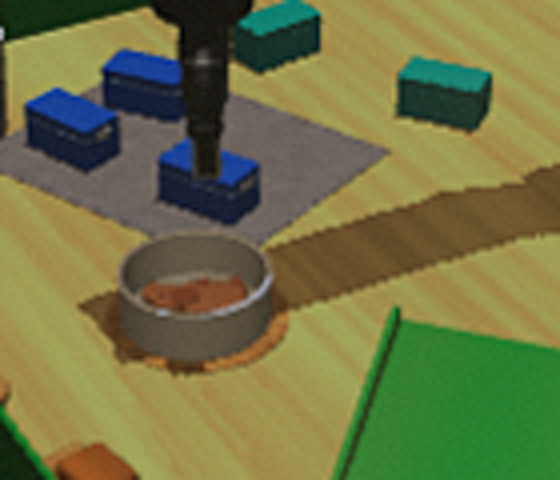

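The teether lies flat inside the ramekin (crop (195,295)). Now the first box.

```bash
python3 -c "from h import *;togo(.502,-.26,.2)"
python3 -m jog '[{"yaw":0,"slide":[0,3.5,0],"grip":-1},{"yaw":0,"slide":[0.1,3.5,0],"grip":-1},{"yaw":0,"slide":[0.1,3.5,0],"grip":-1},{"yaw":0,"slide":[0,3.5,0],"grip":-1},{"yaw":0.13,"slide":[0,0,0],"grip":-1},{"yaw":0.13,"slide":[0,0,0],"grip":-1},{"yaw":0.13,"slide":[0,0,0],"grip":-1},{"yaw":0.13,"slide":[0,0,0],"grip":-1}]' >/dev/null
python3 -m jog '[{"yaw":0,"slide":[0,0,0],"grip":-1},{"yaw":0,"slide":[0,0,0],"grip":-1}]' >/dev/null
python3 -c "
from h import *
togo(.502,-.26,.15,-1.02)
for n in('top','scene'):
    manip.camera(n);find('box1',n,(.502,-.26,-1.02),BOX)"
```

```text
yaw 0 slide [ 0.42 17.39  1.46] | pos [ 0.5814 -0.1056  0.2184] head -0.499 j7 -2.03 grip 1.001 0.0 F [ 0.2 -0.5 -0. ] t 14.25
yaw 0.005 slide [1.99 2.91 6.41] | pos [ 0.5162 -0.2293  0.2149] head -1.015 j7 -2.27 grip 1.0 0.0 F [-0.1  0.1 -0.9] t 15.25
box1 top 0.63 [ 0.4939 -0.2537 -1.3533] 0.15
```

```bash
python3 -m jog '[{"yaw":0,"slide":[2,2.9,0],"grip":-1},{"yaw":0,"slide":[0,0,3.5],"grip":-1},{"yaw":0,"slide":[0,0,3.5],"grip":-1},{"yaw":0,"slide":[0,0,3.5],"grip":-1},{"yaw":0,"slide":[0,0,2.4],"grip":-1},{"yaw":0,"slide":[0,0,0],"grip":-1},{"yaw":0,"slide":[0,0,0],"grip":1},{"yaw":0,"slide":[0,0,0],"grip":1}]' 30
python3 -m jog '[{"yaw":0,"slide":[0,0,0],"grip":1},{"yaw":0,"slide":[0,0,0],"grip":1},{"yaw":0,"slide":[0,0,-4],"grip":1},{"yaw":0,"slide":[0,0,-4],"grip":1},{"yaw":0,"slide":[0,0,-4],"grip":1},{"yaw":0,"slide":[0,0,-4],"grip":1},{"yaw":0,"slide":[0,0,0],"grip":1}]' 30
python3 -c "
from h import *
togo(.502,-.26,.15,-1.02)"
```

```text
clock: 16.25
position: [0.5038, -0.2593, 0.0879]
ee_rot: [0.873, -0.487, -0.002, -0.011]
ft_force: [-0.3, -0.3, 0.1]
grip_width: 0.69
grasp_force: 0.0
clock: 16.95
position: [0.5044, -0.2636, 0.2533]
ee_rot: [0.873, -0.488, 0.002, -0.011]
ft_force: [0.1, -0.3, -0.7]
grip_width: 0.519
grasp_force: 30.9
yaw 0.001 slide [-0.35  0.24 10.33] | pos [ 0.5044 -0.2636  0.2533] head -1.019 j7 -2.2 grip 0.519 30.9 F [ 0.1 -0.3 -0.7] t 16.95
```

```bash
python3 -m jog '[{"yaw":-0.135,"slide":[0,0,0],"grip":1},{"yaw":-0.135,"slide":[0,0,0],"grip":1},{"yaw":-0.135,"slide":[0,0,0],"grip":1},{"yaw":-0.135,"slide":[0,0,0],"grip":1},{"yaw":-0.135,"slide":[0,0,0],"grip":1},{"yaw":-0.135,"slide":[0,0,0],"grip":1},{"yaw":-0.135,"slide":[0,0,0],"grip":1}]' >/dev/null
python3 -m jog '[{"yaw":-0.135,"slide":[0,0,0],"grip":1},{"yaw":-0.135,"slide":[0,0,0],"grip":1},{"yaw":-0.135,"slide":[0,0,0],"grip":1},{"yaw":-0.135,"slide":[0,0,0],"grip":1},{"yaw":-0.135,"slide":[0,0,0],"grip":1},{"yaw":-0.13,"slide":[0,0,0],"grip":1},{"yaw":0,"slide":[0,0,0],"grip":1}]' >/dev/null
python3 -c "
from h import *
togo(.456,.293,.25,.727)"
```

```text
yaw 0.006 slide [ 33.48 -44.56   0.86] | pos [ 0.5021 -0.2625  0.2463] head 0.733 j7 -0.49 grip 0.52 30.9 F [-0.2  0.3 -1.1] t 18.35
```

```bash
for i in 1 2; do python3 -m jog '[{"yaw":0,"slide":[2.4,-3.18,0],"grip":1},{"yaw":0,"slide":[2.4,-3.18,0],"grip":1},{"yaw":0,"slide":[2.4,-3.18,0],"grip":1},{"yaw":0,"slide":[2.4,-3.18,0],"grip":1},{"yaw":0,"slide":[2.4,-3.18,0],"grip":1},{"yaw":0,"slide":[2.4,-3.18,0],"grip":1},{"yaw":0,"slide":[2.4,-3.18,0],"grip":1}]' >/dev/null; done
python3 -m jog '[{"yaw":0,"slide":[0,0,0],"grip":1},{"yaw":0,"slide":[0,0,0],"grip":1},{"yaw":0,"slide":[0,0,0],"grip":1}]'
python3 -c "
from h import *
togo(.456,.293,.25,.727)
a=manip.camera('top')[120:260,180:320];b=manip.camera('scene')[180:310,290:435]
a=cv2.resize(a,(390,390),interpolation=2);b=cv2.resize(b,(410,390),interpolation=2);cv2.imwrite('pics/b1.png',cv2.convertScaleAbs(np.hstack([a,b]),alpha=1.4))
"
```

```text
clock: 20.05
position: [0.4553, 0.2922, 0.2585]
ee_rot: [0.934, 0.356, 0.006, -0.01]
ft_force: [0.6, 0.4, 0.1]
grip_width: 0.523
grasp_force: 30.9
yaw 0.001 slide [ 0.09 -0.01  0.85] | pos [0.4553 0.2922 0.2585] head 0.728 j7 -1.63 grip 0.523 30.9 F [0.6 0.4 0.1] t 20.05
```

View pics/b1.png

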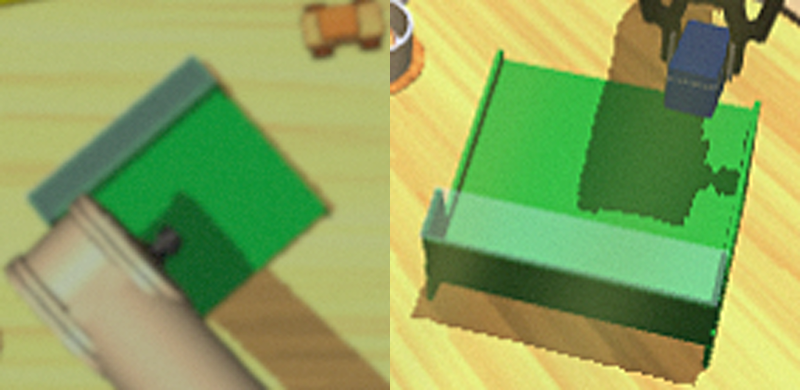

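The box hangs over the high-left part of the slope in both views. I'll lower it gently.

```bash
python3 -m jog '[{"yaw":0,"slide":[0,0,2.5],"grip":1},{"yaw":0,"slide":[0,0,2.5],"grip":1},{"yaw":0,"slide":[0,0,1.5],"grip":1},{"yaw":0,"slide":[0,0,0],"grip":1}]'
for i in 1 2 3 4 5; do python3 -m jog '[{"yaw":0,"slide":[0,0,0.4],"grip":1},{"yaw":0,"slide":[0,0,0],"grip":1}]' 25| grep -E "pos|ft"; done
```

```text
clock: 20.55
position: [0.4548, 0.2934, 0.1918]
ee_rot: [0.934, 0.357, 0.004, -0.01]
ft_force: [0.3, 0.8, -1.6]
grip_width: 0.517
grasp_force: 30.9
position: [0.4557, 0.2948, 0.1903]
ft_force: [0.4, 0.5, 0.3]
position: [0.4554, 0.2948, 0.1857]
ft_force: [-0.2, 0.3, -0.5]
position: [0.4552, 0.2948, 0.1812]
ft_force: [0.2, 0.1, -1.0]
position: [0.456, 0.2958, 0.1782]
ft_force: [1.7, 1.3, 2.4]
position: [0.457, 0.2967, 0.1753]
ft_force: [3.5, 5.1, 7.9]
```

```bash
for i in 1 2; do python3 -m jog '[{"yaw":0,"slide":[0,0,0.4],"grip":1},{"yaw":0,"slide":[0,0,0],"grip":1}]' 20| grep -E "pos|ft"; done
python3 -m jog '[{"yaw":0,"slide":[0,0,0],"grip":0.0},{"yaw":0,"slide":[0,0,0],"grip":-0.1},{"yaw":0,"slide":[0,0,0],"grip":-0.2},{"yaw":0,"slide":[0,0,0],"grip":-0.4},{"yaw":0,"slide":[0,0,0],"grip":-0.4},{"yaw":0,"slide":[0,0,-4],"grip":-0.4},{"yaw":0,"slide":[0,0,-4],"grip":-0.4},{"yaw":0,"slide":[-4,0,0],"grip":1}]'
python3 -m jog '[{"yaw":0,"slide":[-4,0,0],"grip":1},{"yaw":0,"slide":[-4,0,0],"grip":1},{"yaw":0,"slide":[0,0,0],"grip":1},{"yaw":0,"slide":[0,0,0],"grip":1}]' | grep posi
python3 -c "
from h import *
togo(.456,.293,.25,.727)
a=manip.camera('top')[120:260,180:320];b=manip.camera('scene')[180:310,290:435]
a=cv2.resize(a,(390,390),interpolation=2);b=cv2.resize(b,(410,390),interpolation=2);cv2.imwrite('pics/b2.png',cv2.convertScaleAbs(np.hstack([a,b]),alpha=1.4))
"
```

```text
position: [0.4577, 0.2974, 0.172]
ft_force: [6.2, 5.2, 9.3]
position: [0.4582, 0.298, 0.1685]
ft_force: [7.6, 5.7, 9.9]
clock: 22.75
position: [0.4282, 0.2701, 0.2501]
ee_rot: [0.934, 0.358, 0.011, -0.012]
ft_force: [0.2, 0.1, 0.9]
grip_width: 0.55
grasp_force: 0.0
position: [0.3657, 0.2127, 0.2437]
yaw 0.003 slide [12.1 -0.  -0.4] | pos [0.3657 0.2127 0.2437] head 0.73 j7 -1.4 grip -0.003 0.0 F [ 0.2  0.  -0.2] t 23.15
```

View pics/b2.png

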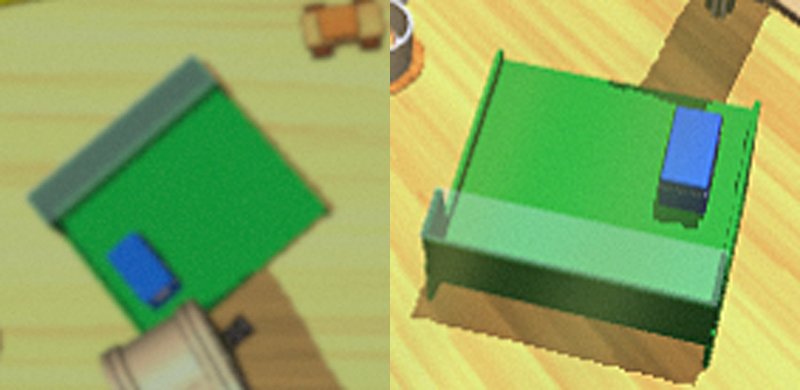

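The box lies flat and aligned at crop (145,270) in the top view. Now I'll push it down with closed fingers.

```bash
python3 -m jog '[{"yaw":0,"slide":[2.5,0,0],"grip":1},{"yaw":0,"slide":[2.4,0,0],"grip":1},{"yaw":0,"slide":[0,0,3],"grip":1},{"yaw":0,"slide":[0,0,2.3],"grip":1},{"yaw":0,"slide":[0,0,0],"grip":1},{"yaw":0,"slide":[0,0,0],"grip":1}]'
python3 -m jog '[{"yaw":0,"slide":[1.5,0,0.49],"grip":1},{"yaw":0,"slide":[1.5,0,0.49],"grip":1},{"yaw":0,"slide":[1.5,0,0.49],"grip":1},{"yaw":0,"slide":[1.5,0,0.49],"grip":1},{"yaw":0,"slide":[1.5,0,0.49],"grip":1},{"yaw":0,"slide":[1.5,0,0.49],"grip":1},{"yaw":0,"slide":[1.5,0,0.49],"grip":1},{"yaw":0,"slide":[0,0,0],"grip":1}]'
python3 -c "
from h import *
O=np.array([.6145,.330]);d=np.array([.747,.665])
togo(*(O-.0825*d+.078*np.array([-.665,.747])),.1475,.727)"
```

```text
clock: 23.85
position: [0.4026, 0.248, 0.1914]
ee_rot: [0.934, 0.358, 0.005, -0.011]
ft_force: [0.7, -0.8, 1.5]
grip_width: 0.001
grasp_force: 0.0
clock: 24.65
position: [0.4821, 0.3193, 0.1598]
ee_rot: [0.934, 0.357, 0.007, -0.011]
ft_force: [0.2, -0.5, 0.6]
grip_width: -0.003
grasp_force: 0.0
yaw 0.004 slide [2.33 0.22 1.28] | pos [0.4821 0.3193 0.1598] head 0.731 j7 -1.74 grip -0.003 0.0 F [ 0.2 -0.5  0.6] t 24.65
```

```bash
python3 -m jog '[{"yaw":0,"slide":[0.8,0,0.26],"grip":1},{"yaw":0,"slide":[0.6,0,0.2],"grip":1},{"yaw":0,"slide":[0.4,0,0.13],"grip":1},{"yaw":0,"slide":[0,0,0],"grip":1}]' | grep -E 'posi|ft'
for i in 1 2 3 4; do python3 -m jog '[{"yaw":0,"slide":[0.3,0,0.1],"grip":1},{"yaw":0,"slide":[0,0,0],"grip":1}]'| grep -E 'posi|ft'; done
```

```text
position: [0.4944, 0.3305, 0.1534]
ft_force: [0.5, 0.3, 0.1]
position: [0.4965, 0.3324, 0.1524]
ft_force: [0.0, 0.4, 1.7]
position: [0.4988, 0.3344, 0.1514]
ft_force: [0.7, -0.2, 0.3]
position: [0.501, 0.3365, 0.1504]
ft_force: [-0.1, -0.9, -0.1]
position: [0.5033, 0.3386, 0.1495]
ft_force: [0.2, 0.0, -0.3]
```

```bash
for i in 1 2 3; do python3 -m jog '[{"yaw":0,"slide":[0.3,0,0.1],"grip":1},{"yaw":0,"slide":[0,0,0],"grip":1}]'| grep -E 'posi|ft'; done
python3 -c "
from h import *
a=manip.camera('top')[120:260,180:320];b=manip.camera('scene')[180:310,290:435]
a=cv2.resize(a,(390,390),interpolation=2);b=cv2.resize(b,(410,390),interpolation=2);cv2.imwrite('pics/b3.png',cv2.convertScaleAbs(np.hstack([a,b]),alpha=1.4))
"
```

```text
position: [0.5049, 0.3403, 0.1486]
ft_force: [-3.9, -2.2, 3.6]
position: [0.5055, 0.341, 0.1483]
ft_force: [-18.6, -15.2, 23.6]
position: [0.506, 0.3416, 0.148]
ft_force: [-33.0, -29.1, 45.5]
```

View pics/b3.png

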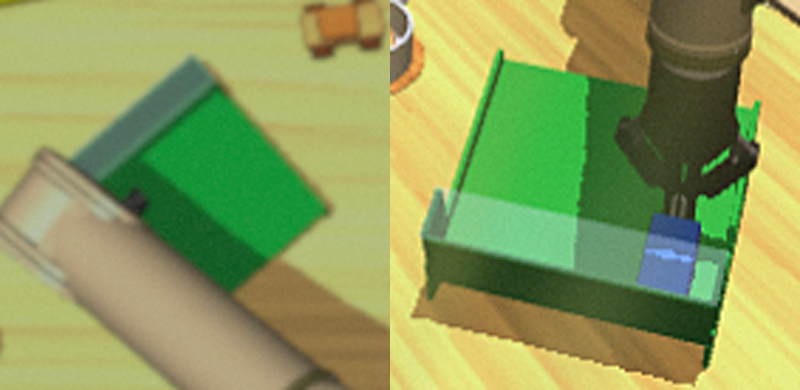

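The box is visible under the flap against the stop (scene crop (670,255)), and the force spike confirms contact. Backing off and going for the second box.

```bash
python3 -m jog '[{"yaw":0,"slide":[-2,0,-0.5],"grip":1},{"yaw":0,"slide":[-2,0,-2],"grip":1},{"yaw":0,"slide":[-2,0,-4],"grip":1},{"yaw":0,"slide":[-2,0,-4],"grip":-1},{"yaw":0,"slide":[0,0,0],"grip":-1},{"yaw":0,"slide":[0,0,0],"grip":-1}]'
python3 -c "
from h import *
manip.camera('top');manip.camera('scene')
for n in('top','scene'):
    for b in((.567,-.404,-1.27),(.468,-.4435,-.93)): find('box1',n,b,BOX)
togo(.468,-.4435,.25)"
```

```text
clock: 27.15
position: [0.4503, 0.2885, 0.2512]
ee_rot: [0.934, 0.357, 0.007, -0.009]
ft_force: [0.1, 0.5, -0.8]
grip_width: 0.506
grasp_force: 0.0
box1 top 0.56 [ 0.5674 -0.4056 -1.235 ] 0.82
box1 top 0.73 [ 0.4683 -0.4473 -0.9772] 0.89
box1 scene 0.83 [ 0.4803 -0.4215  0.4516] 0.68
box1 scene 0.72 [ 0.5693 -0.3992 -1.42  ] 0.88
box1 scene 0.83 [ 0.4697 -0.4425 -0.8297] 0.87
yaw 0 slide [-47.54  55.7   -1.73] | pos [0.4497 0.2887 0.2493] head 0.731 j7 -1.64 grip 0.993 0.0 F [-0.1  0.5 -0.5] t 27.45
```

```bash
for i in 1 2; do python3 -m jog '[{"yaw":0,"slide":[-2.97,3.48,0],"grip":-1},{"yaw":0,"slide":[-2.97,3.48,0],"grip":-1},{"yaw":0,"slide":[-2.97,3.48,0],"grip":-1},{"yaw":0,"slide":[-2.97,3.48,0],"grip":-1},{"yaw":0,"slide":[-2.97,3.48,0],"grip":-1},{"yaw":0,"slide":[-2.97,3.48,0],"grip":-1},{"yaw":0,"slide":[-2.97,3.48,0],"grip":-1},{"yaw":0,"slide":[-2.97,3.48,0],"grip":-1}]' >/dev/null; done
for i in 1 2; do python3 -m jog '[{"yaw":-0.135,"slide":[0,0,0],"grip":-1},{"yaw":-0.135,"slide":[0,0,0],"grip":-1},{"yaw":-0.135,"slide":[0,0,0],"grip":-1},{"yaw":-0.135,"slide":[0,0,0],"grip":-1},{"yaw":-0.135,"slide":[0,0,0],"grip":-1},{"yaw":-0.07,"slide":[0,0,0],"grip":-1},{"yaw":0,"slide":[0,0,0],"grip":-1}]' >/dev/null; done
python3 -c "
from h import *
togo(.469,-.445,.085,2.2)"
```

```text
yaw 0.02 slide [-0.48 -0.29 14.79] | pos [ 0.468  -0.4429  0.233 ] head 2.22 j7 1.18 grip 1.001 0.0 F [ 0.4  0.  -0. ] t 30.45
```

```bash
python3 -m jog '[{"yaw":0,"slide":[-0.4,-0.2,4],"grip":-1},{"yaw":0,"slide":[0,0,4],"grip":-1},{"yaw":0,"slide":[0,0,4],"grip":-1},{"yaw":0,"slide":[0,0,2.6],"grip":-1},{"yaw":0,"slide":[0,0,0],"grip":-1},{"yaw":0,"slide":[0,0,0],"grip":-1},{"yaw":0,"slide":[0,0,0],"grip":1},{"yaw":0,"slide":[0,0,0],"grip":1}]' 30
python3 -m jog '[{"yaw":0,"slide":[0,0,0],"grip":1},{"yaw":0,"slide":[0,0,0],"grip":1},{"yaw":0,"slide":[0,0,0],"grip":1},{"yaw":0,"slide":[0,0,-4],"grip":1},{"yaw":0,"slide":[0,0,-4],"grip":1},{"yaw":0,"slide":[0,0,-4],"grip":1},{"yaw":0,"slide":[0,0,-4],"grip":1},{"yaw":0,"slide":[0,0,-1],"grip":1}]' 30
for i in 1 2; do python3 -m jog '[{"yaw":0.135,"slide":[0,0,0],"grip":1},{"yaw":0.135,"slide":[0,0,0],"grip":1},{"yaw":0.135,"slide":[0,0,0],"grip":1},{"yaw":0.135,"slide":[0,0,0],"grip":1},{"yaw":0.135,"slide":[0,0,0],"grip":1},{"yaw":0.07,"slide":[0,0,0],"grip":1},{"yaw":0,"slide":[0,0,0],"grip":1}]' >/dev/null; done
python3 -c "
from h import *
togo(.508,.235,.25,.727)"
```

```text
clock: 31.25
position: [0.4702, -0.4447, 0.0896]
ee_rot: [0.444, 0.896, 0.011, -0.002]
ft_force: [-0.0, 0.3, -0.1]
grip_width: 0.689
grasp_force: 0.0
clock: 32.05
position: [0.4699, -0.4487, 0.2632]
ee_rot: [0.444, 0.896, 0.01, 0.0]
ft_force: [-0.0, -0.6, 0.0]
grip_width: 0.51
grasp_force: 31.6
yaw 0.005 slide [ 48.3  -48.37   2.31] | pos [ 0.4687 -0.4477  0.2573] head 0.732 j7 -0.22 grip 0.513 31.5 F [-0.4  0.9 -0.6] t 33.45
```

```bash
for i in 1 2; do python3 -m jog '[{"yaw":0,"slide":[3.02,-3.02,0],"grip":1},{"yaw":0,"slide":[3.02,-3.02,0],"grip":1},{"yaw":0,"slide":[3.02,-3.02,0],"grip":1},{"yaw":0,"slide":[3.02,-3.02,0],"grip":1},{"yaw":0,"slide":[3.02,-3.02,0],"grip":1},{"yaw":0,"slide":[3.02,-3.02,0],"grip":1},{"yaw":0,"slide":[3.02,-3.02,0],"grip":1},{"yaw":0,"slide":[3.02,-3.02,0],"grip":1}]' >/dev/null; done
python3 -m jog '[{"yaw":0,"slide":[0,0,0],"grip":1},{"yaw":0,"slide":[0,0,0],"grip":1},{"yaw":0,"slide":[0,0,0],"grip":1}]' >/dev/null
python3 -c "
from h import *
togo(.508,.235,.192,.727)"
```

```text
yaw 0.005 slide [0.13 0.11 8.11] | pos [0.5059 0.2331 0.273 ] head 0.732 j7 -1.49 grip 0.513 31.4 F [-0.5 -0.8 -2.2] t 35.35
```

```bash
python3 -m jog '[{"yaw":0,"slide":[0.1,0.1,3],"grip":1},{"yaw":0,"slide":[0,0,3],"grip":1},{"yaw":0,"slide":[0,0,2],"grip":1},{"yaw":0,"slide":[0,0,0],"grip":1},{"yaw":0,"slide":[0,0,0],"grip":1}]'
for i in 1 2 3 4 5 6; do python3 -m jog '[{"yaw":0,"slide":[0,0,0.4],"grip":1},{"yaw":0,"slide":[0,0,0],"grip":1}]' 20| grep -E "pos|ft"; done
```

```text
clock: 35.85
position: [0.5078, 0.2351, 0.1939]
ee_rot: [0.934, 0.357, 0.006, -0.01]
ft_force: [0.4, 0.3, -0.4]
grip_width: 0.509
grasp_force: 31.5
position: [0.5078, 0.236, 0.19]
ft_force: [-0.1, -0.1, -0.7]
position: [0.5074, 0.2361, 0.1851]
ft_force: [-0.6, -0.3, -1.6]
position: [0.5077, 0.2366, 0.1814]
ft_force: [0.9, 0.4, 1.0]
position: [0.5083, 0.2377, 0.1784]
ft_force: [2.3, 3.1, 5.4]
position: [0.5091, 0.2385, 0.1752]
ft_force: [4.0, 5.5, 6.6]
position: [0.5097, 0.2391, 0.1717]
ft_force: [6.4, 7.4, 8.3]
```

```bash
python3 -m jog '[{"yaw":0,"slide":[0,0,0.3],"grip":0.0},{"yaw":0,"slide":[0,0,0],"grip":-0.1},{"yaw":0,"slide":[0,0,0],"grip":-0.2},{"yaw":0,"slide":[0,0,0],"grip":-0.4},{"yaw":0,"slide":[0,0,0],"grip":-0.4},{"yaw":0,"slide":[0,0,-4],"grip":-0.4},{"yaw":0,"slide":[0,0,-4],"grip":-0.4},{"yaw":0,"slide":[-4,0,0],"grip":1}]'>/dev/null
python3 -m jog '[{"yaw":0,"slide":[-4,0,0],"grip":1},{"yaw":0,"slide":[0,0,0],"grip":1},{"yaw":0,"slide":[0,0,0],"grip":1},{"yaw":0,"slide":[0,0,0],"grip":1}]' | grep posi
python3 -c "
from h import *
O=np.array([.6145,.330]);d=np.array([.747,.665])
togo(*(O-.217*d),.191,.727);togo(*(O-.0755*d),.148,.727)
manip.camera('scene')
for dd in manip.masks_of('box1','scene'): print(dd['conf'],dd['centre'],dd['region'].sum())"
```

```text
position: [0.4481, 0.1818, 0.245]
yaw 0.004 slide [0.48 0.07 5.41] | pos [0.4481 0.1818 0.245 ] head 0.731 j7 -1.37 grip -0.002 0.0 F [ 0.3  0.1 -0.2] t 38.25
yaw 0.004 slide [14.55  0.13  9.98] | pos [0.4481 0.1818 0.245 ] head 0.731 j7 -1.37 grip -0.002 0.0 F [ 0.3  0.1 -0.2] t 38.25
0.8 [366.2, 228.6] 605
0.76 [339.9, 141.3] 326
0.56 [390.2, 258.3] 114
0.55 [245.5, 153.1] 330
0.51 [298.6, 129.5] 308
0.36 [484.7, 276.1] 754
```

```bash
python3 -m jog '[{"yaw":0,"slide":[0.3,0,3],"grip":1},{"yaw":0,"slide":[0,0,2.4],"grip":1},{"yaw":0,"slide":[0,0,0],"grip":1},{"yaw":0,"slide":[0,0,0],"grip":1}]'|grep -E 'posi|ft'
python3 -m jog '[{"yaw":0,"slide":[1.5,0,0.49],"grip":1},{"yaw":0,"slide":[1.5,0,0.49],"grip":1},{"yaw":0,"slide":[1.5,0,0.49],"grip":1},{"yaw":0,"slide":[1.5,0,0.49],"grip":1},{"yaw":0,"slide":[1.5,0,0.49],"grip":1},{"yaw":0,"slide":[1.5,0,0.49],"grip":1},{"yaw":0,"slide":[1.5,0,0.49],"grip":1},{"yaw":0,"slide":[0.8,0,0.26],"grip":1}]' |grep -E 'posi|ft'
python3 -m jog '[{"yaw":0,"slide":[0.7,0,0.22],"grip":1},{"yaw":0,"slide":[0.5,0,0.16],"grip":1},{"yaw":0,"slide":[0,0,0],"grip":1},{"yaw":0,"slide":[0,0,0],"grip":1}]' |grep -E 'posi|ft'
python3 -c "
from h import *
O=np.array([.6145,.330]);d=np.array([.747,.665])
togo(*(O-.0755*d),.148,.727)"
```

```text
position: [0.4502, 0.1853, 0.1912]
ft_force: [-0.2, 0.2, -0.1]
position: [0.5356, 0.2619, 0.1571]
ft_force: [-0.4, -0.1, 0.3]
position: [0.5432, 0.2689, 0.1527]
ft_force: [0.2, -0.1, -0.1]
yaw 0.004 slide [1.83 0.18 0.5 ] | pos [0.5432 0.2689 0.1527] head 0.731 j7 -1.61 grip -0.001 0.0 F [ 0.2 -0.1 -0.1] t 39.95
```

```bash
python3 -m jog '[{"yaw":0,"slide":[0.6,0,0.16],"grip":1},{"yaw":0,"slide":[0.5,0,0.14],"grip":1},{"yaw":0,"slide":[0,0,0],"grip":1},{"yaw":0,"slide":[0,0,0],"grip":1}]' |grep -E 'posi|ft'
for i in 1 2 3 ; do python3 -m jog '[{"yaw":0,"slide":[0.25,0,0.07],"grip":1},{"yaw":0,"slide":[0,0,0],"grip":1}]'| grep -E 'posi|ft'; done
```

```text
position: [0.5515, 0.2766, 0.1496]
ft_force: [-0.1, -0.2, 0.3]
position: [0.5535, 0.2782, 0.149]
ft_force: [-0.2, -0.4, 0.1]
position: [0.5554, 0.28, 0.1483]
ft_force: [0.2, 0.0, 0.1]
position: [0.5567, 0.2813, 0.1477]
ft_force: [-3.7, -2.4, 3.5]
```

```bash
python3 -m jog '[{"yaw":0,"slide":[0.15,0,0.04],"grip":1},{"yaw":0,"slide":[0,0,0],"grip":1}]' |grep -E 'posi|ft'
python3 -m jog '[{"yaw":0,"slide":[-2,0,-0.5],"grip":1},{"yaw":0,"slide":[-2,0,-2],"grip":1},{"yaw":0,"slide":[-2,0,-4],"grip":1},{"yaw":0,"slide":[-2,0,-4],"grip":-1},{"yaw":0,"slide":[0,0,0],"grip":-1},{"yaw":0,"slide":[0,0,0],"grip":-1},{"yaw":0,"slide":[0,0,0],"grip":-1}]' >/dev/null
python3 -c "
from h import *
manip.camera('top');manip.camera('scene')
for n in('top','scene'):
    find('box1',n,(.568,-.4025,-1.3),BOX)
    for d in manip.masks_of('box1',n): print(n,round(d['conf'],2),d['centre'])
togo(.568,-.4025,.26)"
```

```text
position: [0.557, 0.2816, 0.1475]
ft_force: [-10.6, -7.9, 11.0]
box1 top 0.57 [ 0.5668 -0.4065 -1.2008] 0.92
top 0.93 [459.1, 265.5]
top 0.68 [409.3, 285.4]
top 0.57 [438.4, 187.6]
top 0.5 [210.0, 194.8]
top 0.48 [231.3, 178.9]
box1 scene 0.69 [ 0.5685 -0.3993 -1.4091] 0.84
scene 0.69 [243.7, 148.7]
scene 0.68 [392.4, 256.4]
scene 0.59 [339.5, 142.7]
scene 0.54 [361.2, 250.7]
scene 0.52 [298.9, 132.7]
yaw 0 slide [-36.82  51.48  -2.41] | pos [0.4981 0.2269 0.2502] head 0.731 j7 -1.49 grip 1.003 0.0 F [ 0.5 -0.3 -0.4] t 42.15
```

```bash
for i in 1 2; do python3 -m jog '[{"yaw":0,"slide":[-2.26,3.12,0],"grip":-1},{"yaw":0,"slide":[-2.26,3.12,0],"grip":-1},{"yaw":0,"slide":[-2.26,3.12,0],"grip":-1},{"yaw":0,"slide":[-2.26,3.12,0],"grip":-1},{"yaw":0,"slide":[-2.26,3.12,0],"grip":-1},{"yaw":0,"slide":[-2.26,3.12,0],"grip":-1},{"yaw":0,"slide":[-2.26,3.12,0],"grip":-1},{"yaw":0,"slide":[-2.26,3.12,0],"grip":-1}]' >/dev/null; done
python3 -m jog '[{"yaw":-0.14,"slide":[0,0,0],"grip":-1},{"yaw":-0.14,"slide":[0,0,0],"grip":-1},{"yaw":-0.14,"slide":[0,0,0],"grip":-1},{"yaw":-0.14,"slide":[0,0,0],"grip":-1},{"yaw":-0.14,"slide":[0,0,0],"grip":-1},{"yaw":-0.14,"slide":[0,0,0],"grip":-1},{"yaw":-0.14,"slide":[0,0,0],"grip":-1},{"yaw":-0.14,"slide":[0,0,0],"grip":-1}]' >/dev/null
python3 -m jog '[{"yaw":0,"slide":[0,0,0],"grip":-1},{"yaw":0,"slide":[0,0,0],"grip":-1}]' >/dev/null
python3 -c "
from h import *
togo(.5625,-.3857,.085,1.85)
manip.camera('scene');find('box1','scene',(.568,-.4025,-1.3),BOX);find('sippy_cup','scene',(.628,-.47,0),(.036*np.array([(np.cos(t),np.sin(t)) for t in np.arange(0,6.28,.3)]),.12))"
```

```text
yaw -0.003 slide [-0.28 -0.14 15.16] | pos [ 0.5625 -0.3862  0.2367] head 1.847 j7 0.62 grip 1.0 0.0 F [ 0.2  0.4 -0.4] t 44.75
box1 scene 0.58 [ 0.5653 -0.4048 -1.4169] 0.88
sippy_cup scene 0.9 [ 0.6358 -0.4769  0.1313] 0.78
```

```bash
python3 -m jog '[{"yaw":0,"slide":[-0.25,-0.1,4],"grip":-1},{"yaw":0,"slide":[0,0,4],"grip":-1},{"yaw":0,"slide":[0,0,4],"grip":-1},{"yaw":0,"slide":[0,0,3],"grip":-1},{"yaw":0,"slide":[0,0,0],"grip":-1},{"yaw":0,"slide":[0,0,0],"grip":-1},{"yaw":0,"slide":[0,0,0],"grip":1},{"yaw":0,"slide":[0,0,0],"grip":1}]' 30
python3 -m jog '[{"yaw":0,"slide":[0,0,0],"grip":1},{"yaw":0,"slide":[0,0,0],"grip":1},{"yaw":0,"slide":[0,0,0],"grip":1},{"yaw":0,"slide":[0,0,-4],"grip":1},{"yaw":0,"slide":[0,0,-4],"grip":1},{"yaw":0,"slide":[0,0,-4],"grip":1},{"yaw":0,"slide":[0,0,-4],"grip":1},{"yaw":0,"slide":[0,0,-1],"grip":1}]' 30
python3 -m jog '[{"yaw":0.14,"slide":[0,0,0],"grip":1},{"yaw":0.14,"slide":[0,0,0],"grip":1},{"yaw":0.14,"slide":[0,0,0],"grip":1},{"yaw":0.14,"slide":[0,0,0],"grip":1},{"yaw":0.14,"slide":[0,0,0],"grip":1},{"yaw":0.14,"slide":[0,0,0],"grip":1},{"yaw":0.14,"slide":[0,0,0],"grip":1},{"yaw":0.14,"slide":[0,0,0],"grip":1}]' >/dev/null
python3 -m jog '[{"yaw":0,"slide":[0,0,0],"grip":1},{"yaw":0,"slide":[0,0,0],"grip":1}]' 30 >/dev/null
python3 -c "
from h import *
O=np.array([.6145,.330]);d=np.array([.747,.665]);l=np.array([-.665,.747])
togo(*(O-.125*d-.077*l),.26,.727)"
```

```text
clock: 45.7
position: [0.5638, -0.386, 0.0894]
ee_rot: [0.602, 0.799, 0.01, -0.004]
ft_force: [-0.2, -0.1, 0.3]
grip_width: 0.694
grasp_force: 0.0
clock: 46.5
position: [0.5634, -0.3898, 0.2629]
ee_rot: [0.601, 0.799, 0.011, -0.002]
ft_force: [0.7, 1.3, -0.6]
grip_width: 0.513
grasp_force: 31.4
yaw 0.008 slide [ 39.22 -42.53   1.01] | pos [ 0.562  -0.3892  0.2568] head 0.735 j7 -0.42 grip 0.51 31.3 F [ 0.5 -0.3 -0.5] t 47.5
```

```bash
for i in 1 2; do python3 -m jog '[{"yaw":0,"slide":[2.8,-3.04,0],"grip":1},{"yaw":0,"slide":[2.8,-3.04,0],"grip":1},{"yaw":0,"slide":[2.8,-3.04,0],"grip":1},{"yaw":0,"slide":[2.8,-3.04,0],"grip":1},{"yaw":0,"slide":[2.8,-3.04,0],"grip":1},{"yaw":0,"slide":[2.8,-3.04,0],"grip":1},{"yaw":0,"slide":[2.8,-3.04,0],"grip":1}]' >/dev/null; done
python3 -m jog '[{"yaw":0.006,"slide":[0,0,0],"grip":1},{"yaw":0,"slide":[0,0,0],"grip":1},{"yaw":0,"slide":[0,0,0],"grip":1}]' >/dev/null
python3 -c "
from h import *
O=np.array([.6145,.330]);d=np.array([.747,.665]);l=np.array([-.665,.747])
togo(*(O-.125*d-.077*l),.195,.727)
a=manip.camera('top')[120:260,180:320];b=manip.camera('scene')[180:310,290:435]
a=cv2.resize(a,(390,390),interpolation=2);b=cv2.resize(b,(410,390),interpolation=2);cv2.imwrite('pics/b4.png',cv2.convertScaleAbs(np.hstack([a,b]),alpha=1.4))"
```

```text
yaw -0.001 slide [0.15 0.15 7.51] | pos [0.57   0.1878 0.2701] head 0.726 j7 -1.4 grip 0.507 31.3 F [-0.1  0.  -0.7] t 49.2
```

View pics/b4.png

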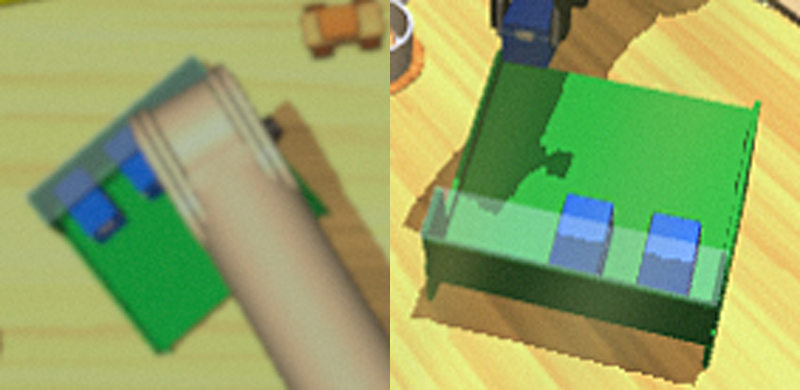

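Two boxes sit against the stop under the flap (scene crop (583,235) and (670,255)), and the third hangs over the right lane. Lowering it now.

```bash
python3 -m jog '[{"yaw":0,"slide":[0.1,0,3],"grip":1},{"yaw":0,"slide":[0,0,2.5],"grip":1},{"yaw":0,"slide":[0,0,1.8],"grip":1},{"yaw":0,"slide":[0,0,0],"grip":1},{"yaw":0,"slide":[0,0,0],"grip":1}]'
for i in 1 2 3 4 5 6; do python3 -m jog '[{"yaw":0,"slide":[0,0,0.4],"grip":1},{"yaw":0,"slide":[0,0,0],"grip":1}]' 20| grep -E "pos|ft"; done
```

```text
clock: 49.8
position: [0.571, 0.1907, 0.1979]
ee_rot: [0.935, 0.354, 0.006, -0.01]
ft_force: [-0.1, 0.8, -0.1]
grip_width: 0.51
grasp_force: 31.3
position: [0.571, 0.1914, 0.1939]
ft_force: [-0.4, -0.4, -0.3]
position: [0.5707, 0.1915, 0.1891]
ft_force: [0.0, 0.2, -2.1]
position: [0.5706, 0.1916, 0.1848]
ft_force: [-0.1, -0.7, -0.9]
position: [0.571, 0.1922, 0.1815]
ft_force: [0.1, 1.9, 2.1]
position: [0.5716, 0.1931, 0.1783]
ft_force: [2.0, 3.9, 4.5]
position: [0.5721, 0.1937, 0.1749]
ft_force: [3.8, 4.9, 5.9]
```

```bash
python3 -m jog '[{"yaw":0,"slide":[0,0,0.4],"grip":1},{"yaw":0,"slide":[0,0,0.2],"grip":0.0},{"yaw":0,"slide":[0,0,0],"grip":-0.1},{"yaw":0,"slide":[0,0,0],"grip":-0.2},{"yaw":0,"slide":[0,0,0],"grip":-0.4},{"yaw":0,"slide":[0,0,0],"grip":-0.4},{"yaw":0,"slide":[0,0,-4],"grip":-0.4},{"yaw":0,"slide":[0,0,-4],"grip":-0.4}]'>/dev/null
python3 -m jog '[{"yaw":0,"slide":[-4,0,0],"grip":1},{"yaw":0,"slide":[-4,0,0],"grip":1},{"yaw":0,"slide":[-2,0,0],"grip":1},{"yaw":0,"slide":[0,0,0],"grip":1},{"yaw":0,"slide":[0,0,0],"grip":1},{"yaw":0,"slide":[0,0,0],"grip":1}]' | grep posi
python3 -c "
from h import *
O=np.array([.6145,.330]);d=np.array([.747,.665]);l=np.array([-.665,.747])
togo(*(O-.22*d-.077*l),.191,.727)
a=manip.camera('top')[120:260,180:320];b=manip.camera('scene')[180:310,290:435]
a=cv2.resize(a,(390,390),interpolation=2);b=cv2.resize(b,(410,390),interpolation=2);cv2.imwrite('pics/b5.png',cv2.convertScaleAbs(np.hstack([a,b]),alpha=1.4))"
```

```text
position: [0.4961, 0.1246, 0.2456]
yaw -0.001 slide [0.39 0.31 5.47] | pos [0.4961 0.1246 0.2456] head 0.726 j7 -1.26 grip 0.0 0.0 F [-0.9  0.   0. ] t 52.4
```

View pics/b5.png

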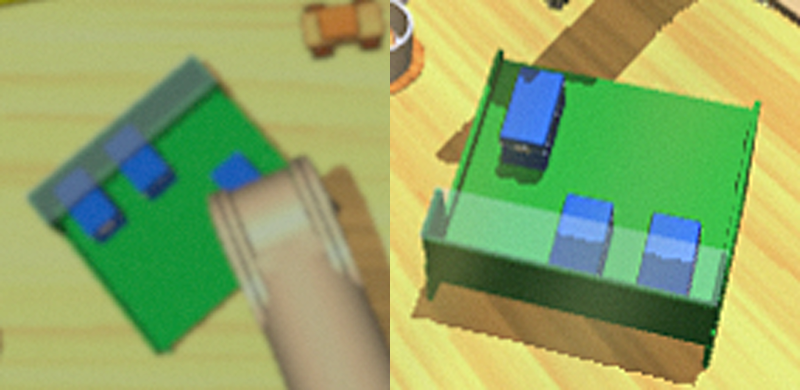

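The third box lies flat in the right lane (scene crop (530,115)). Pushing it down.

```bash
python3 -m jog '[{"yaw":0,"slide":[0.3,0,3],"grip":1},{"yaw":0,"slide":[0,0,2.4],"grip":1},{"yaw":0,"slide":[0,0,0],"grip":1},{"yaw":0,"slide":[0,0,0],"grip":1}]'|grep -E 'posi|ft'
python3 -m jog '[{"yaw":0,"slide":[1.5,0,0.48],"grip":1},{"yaw":0,"slide":[1.5,0,0.48],"grip":1},{"yaw":0,"slide":[1.5,0,0.48],"grip":1},{"yaw":0,"slide":[1.5,0,0.48],"grip":1},{"yaw":0,"slide":[1.5,0,0.48],"grip":1},{"yaw":0,"slide":[1.5,0,0.48],"grip":1},{"yaw":0,"slide":[1.5,0,0.48],"grip":1},{"yaw":0,"slide":[0.8,0,0.26],"grip":1}]' |grep -E 'posi|ft'
python3 -m jog '[{"yaw":0,"slide":[0.7,0,0.22],"grip":1},{"yaw":0,"slide":[0.5,0,0.15],"grip":1},{"yaw":0,"slide":[0.5,0,0.15],"grip":1},{"yaw":0,"slide":[0,0,0],"grip":1},{"yaw":0,"slide":[0,0,0],"grip":1}]' |grep -E 'posi|ft'
python3 -c "
from h import *
O=np.array([.6145,.330]);d=np.array([.747,.665]);l=np.array([-.665,.747])
togo(*(O-.0755*d-.075*l),.148,.727)"
```

```text
position: [0.4983, 0.1277, 0.1919]
ft_force: [0.7, 0.8, -0.0]
position: [0.5841, 0.204, 0.1586]
ft_force: [-0.5, -0.3, 0.6]
position: [0.5955, 0.2142, 0.1526]
ft_force: [-0.6, -0.6, -0.4]
yaw -0.002 slide [1.56 0.12 0.49] | pos [0.5955 0.2142 0.1526] head 0.725 j7 -1.49 grip -0.001 0.0 F [-0.6 -0.6 -0.4] t 54.2
```

```bash
python3 -m jog '[{"yaw":0,"slide":[0.5,0,0.15],"grip":1},{"yaw":0,"slide":[0.4,0,0.12],"grip":1},{"yaw":0,"slide":[0,0,0],"grip":1},{"yaw":0,"slide":[0,0,0],"grip":1}]' |grep -E 'posi|ft'
for i in 1 2 3 ; do python3 -m jog '[{"yaw":0,"slide":[0.25,0,0.07],"grip":1},{"yaw":0,"slide":[0,0,0],"grip":1}]'| grep -E 'posi|ft'; done
```

```text
position: [0.6023, 0.2205, 0.1499]
ft_force: [-0.3, -0.0, 0.5]
position: [0.6043, 0.2222, 0.1493]
ft_force: [-0.1, 0.5, -0.0]
position: [0.6062, 0.2239, 0.1486]
ft_force: [0.1, 0.8, -0.7]
position: [0.6073, 0.2248, 0.1482]
ft_force: [-7.2, -4.6, 7.4]
```

Contact with the stop. Backing away for a final check.

```bash
python3 -m jog '[{"yaw":0,"slide":[-2,0,-0.5],"grip":1},{"yaw":0,"slide":[-2,0,-2],"grip":1},{"yaw":0,"slide":[-3,0,-4],"grip":1},{"yaw":0,"slide":[-3,0,-4],"grip":1},{"yaw":0,"slide":[-4,0,0],"grip":1},{"yaw":0,"slide":[-4,0,0],"grip":1},{"yaw":0,"slide":[-2,0,0],"grip":1},{"yaw":0,"slide":[0,0,0],"grip":1}]'|grep posi
python3 -m jog '[{"yaw":0,"slide":[0,0,0],"grip":1},{"yaw":0,"slide":[0,0,0],"grip":1}]'|grep posi
python3 -c "
from h import *
fitram((.59,-.1155))
a=manip.camera('top')[110:260,185:395];b=manip.camera('scene')[170:310,240:435]
a=cv2.resize(a,(400,286),interpolation=2);b=cv2.resize(b,(400,286),interpolation=2);cv2.imwrite('pics/f.png',cv2.convertScaleAbs(np.hstack([a,b]),alpha=1.4))
Rm=R.from_euler('ZY',[.727,np.radians(18)]).as_matrix()
"
```

```text
position: [0.4566, 0.0883, 0.2496]
position: [0.4584, 0.0911, 0.2496]
ram scene 0.86 [ 0.5939 -0.11  ] [ 0.8 -0.3 -0.8  0.3]
ram top 0.8 [ 0.5916 -0.1177] [-0.2 -0.2  0.2  0.2]
```

View pics/f.png

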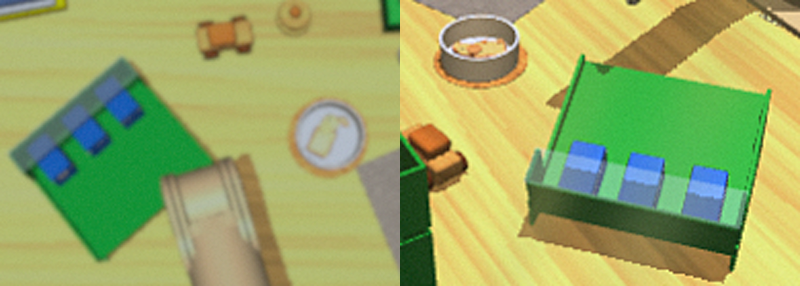

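All three boxes are side by side against the stop under the flap. The ramekin is centred on the coaster with the teether flat inside (top crop (328,137)), and the bystanders in this view look unmoved. Handing in.

```bash
python3 -c "
from workcell import manip
print(manip.hand_in())"
```

```text
the job is handed in; nothing more can be done
None
```

I handed the job in; no verdict came back, but the last pictures showed the ramekin centred on the coaster with the teether flat inside, and all three blue boxes side by side against the back stop.

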